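Spline check of a pinion at the spares counter

ROBOT

A 6-joint arm with a two-finger parallel gripper is mounted at the origin on the work surface. World frame = base frame: x ahead of the robot, y to its left, z up, the work surface at z = 0. Lengths are in mm, angles in rad, forces in N, time in s.
With the tool pointing down it reaches from about 400 to 925 mm from the base axis. Payload 12.5 kg.
Tool frame: the origin (TCP) lies on the mounting face of the last link; the fingertips stand 190 mm ahead of it and the grasp point (between the pads) lies 171 mm ahead of it (env.grasp_offset is the distance from the TCP to the grasp point, in mm); z points along the fingers, y is the direction in which the jaws open and shut (so a half turn about z gives the same grasp; the last joint's range is limited). The gripper opens to 95 mm and grips with 3 to 60 N. Pads are 20 mm wide; open, the fingers measure 119 mm over their backs; the gripper's body (75 mm by 180 mm) begins 59 mm behind the grasp point.
Start: joints at [1.102, 0.491, 1.559, -0, 1.092, -0.106], TCP at [221.785, 584.326, 404.761] pointing down, gripper open.
Joint ranges: [-3.1, 3.1], [-0.84, 2.19], [0.05, 2.79], [-1.13, 4.28], [0.06, 2.93], [-2.69, 2.69]. Speed limits (rad/s): [2.22, 2.22, 2.79, 3.14, 3.14, 3.14].

INTERFACE

Orientations are given as [roll, pitch, yaw] about the fixed x, y, z axes, in that order (R = Rz(yaw) Ry(pitch) Rx(roll)).
In Python, from cell import env, viewer gives the robot as it stands.
- The arm moves only by the tool play_rows, never from a script. Its argument "increments" is a list of rows, each an object of numbers: "dx", "dy", "dz": the shift along the tool's x, y, z in mm; "rx", "ry", "rz": the turn, a rotation vector about the tool's x, y, z in units of 6 degrees (1.0 is 6 degrees). A call has 1 to 8 rows; each row is the pose to reach, as a shift and turn from the pose measured when the call began, along the tool's axes at that moment; what a row does not reach only later rows make up. A row lasts 1/12 s, in which the tool goes at most 41.7 mm and 7.16 degrees, less where a joint would pass 70% of its speed; a pose out of reach is approached as far as the arm can. A call with a gripper value outside its range is refused whole. "fingers" is the opening, from 0 (shut) to 1 (fully open), set as the call begins (left out, the last holds). The fingers move at their own pace and stop on an object; the grip force is fixed at half the most. Time passes only in rows, so rows that repeat a pose let the fingers close. It gives the time, the measured TCP pose, the force and the opening at its end, in the units of the state.
- env.state(): the state, without advancing time (a new reading comes with each control period).
- viewer.read_camera(name): name is "scene" or "top" or "wrist"; returns a dict with "image" (420x560x3 uint8, red, green, blue), "fx", "fy", "cx", "cy" (pixels), "rvec" (rotation vector, rad) and "tvec" (3), from world to camera coordinates, as OpenCV has them. Camera axes: x right, y down, z forward; pixel columns grow to the right and rows downward; lengths in mm; the calibration is good to about 2 mm. A picture is of the moment at which its call begins. There is no depth.
- env.job_done(): hands the job in, once; it reports no verdict.
The state is a dict: "t": time; "joints": joint angles; "qvel": joint speeds; "tau": joint torques, N m; "eef_pos": TCP position; "tcp_rot": TCP orientation; "ft_force": force on the tool from outside, world axes, zero at the start; "moment": the same for the moment, N m; "opening": opening from 0.0 (shut) to 1.0 (fully open).
Only numpy, scipy, OpenCV 4.12 (cv2) and the standard library are available. Lean on these libraries where they do the work, as an engineer would, in place of code of your own. Each camera call takes 0.05 s, during which the arm holds its last target.

TASK

Check the brass pinion in the green spline fixture: first set the fixture's load lever to the yellow mark and leave it there, then lift the brass pinion out of its block, turn it until its six splines mesh with the hub and slide it fully home against the spring, the wheel flush on the hub's face. Finish while still holding it pressed home with the gripper (the spring pushes it out again if let go), and leave the other things on the bench alone.

Things in the scene. Friction and masses are not known exactly. Their poses are not given: they have to be found in the camera images.
- pinion: Brass gear wheel, 60 mm across, 12 mm thick, about 0.25 kg, upright, stem down in a grey block's hole. Origin: centre of the wheel's underside; z up the axis. Above the wheel a steel hexagonal grip, 24 mm across flats, from z = 12 to 44 mm. Six splines on the stem: one along +x, the others every 60 degrees; the normals of the grip's flats point the same six ways. Yaw matters modulo 60 degrees only.
- pinion_nose (a point): Lower end of the pinion's steel stem, 34 mm below the wheel's underside. The stem has six straight splines 6 mm wide reaching 17.5 mm from the axis, running from the wheel down 24 mm, on a core of 9 mm radius; below them a round nose 10 mm long, tapering to 5.5 mm radius.
- block_a: Grey storage block of the brass pinion, fixed to the bench, 80 x 80 mm, 42 mm high, with a round hole 40 mm wide; the wheel rests on its top. Origin: centre of its underside. (The black pinion's block is alike.)
- hub_mouth (a point): Centre of the flat top face of the fixture's fixed aluminium hub (hexagonal, 52 mm across flats), 60 mm above the bench; z up. Six straight slots 9 mm wide, 20 mm from axis to end, deeper than the splines, open into the face around a bore of 11 mm radius: one along +x, the others every 60 degrees. The hub does not turn; it is clamped at any yaw.
- plunger (a joint): Red spring plunger in the hub's bore, in m pressed down: 0 = free, its top 24 mm below the hub's face; stop at 0.013. The spring pushes back with about 6 N at 0 and 9 N at 0.010. A pinion fully home presses it to about 0.010.
- load_lever (a joint): Angle of the fixture's load lever in rad, 0 to 1.9, turning about the upright pivot; it grows clockwise seen from above. The painted marks on the round black dial lie at 0.35 (white), 1.05 (yellow) and 1.75 (blue). It starts below 0.6. Friction of about 0.1 N m keeps it where it is left.
- lever_knob (a point): Centre of the top end of the lever's upright round red post, 16 mm in diameter, 58 mm from the pivot; the post's top is 75 mm above the bench and its free height below that, above the lever bar, is 41 mm.
- lever_pivot (a point): Point on the lever's upright pivot axis, 21 mm above the bench. Axes of the fixture: at joint value 0 the lever points along -x, at 1.57 along +y of this point. The hub's centre lies 155 mm away along its -y.
- spare: Bystander, leave alone: black plastic pinion of the same size with a plain stem, standing in the other grey block. Origin: centre of the wheel's underside.
- carton: Bystander: cardboard box 90 x 120 x 70 mm. Origin: centre of its underside.
- small_carton: Bystander: cardboard box 60 x 60 x 50 mm. Origin: centre of its underside.
- spray_can: Bystander: blue can, 60 mm in diameter, 170 mm high. Origin: centre of its underside.
- bearing: Bystander: steel bearing ring lying flat, 62 mm across, 16 mm high. Origin: centre of its underside.
- tape_roll: Bystander: orange tape roll lying flat, 90 mm across, 25 mm high. Origin: centre of its underside.
- wrench: Bystander: steel wrench lying flat on the bench. Origin: middle of its underside.
There are look-alikes about, which are no part of the job. What is shaped like the pinion but purple is not meant.

How it is judged (in metres and radians):
On the way, in this order (a step that is already met when the one before it is completed fails the run):
1. the load lever stands at the yellow mark (1.05 rad, within 0.10) (value of joint load_lever between 0.95 and 1.15 rad and velocity of joint load_lever between -0.1 and 0.1 rad/s), for 0.2 s.
2. the brass pinion is lifted clear of its block in the gripper (height (world z) of pinion above 0.08 m and contact force between the fingers and pinion above 1 N), for 0.1 s.
3. its splines have entered the hub's slots (horizontal distance between pinion and hub_mouth below 0.004 m and z of pinion in the frame of hub_mouth below 0.014 m), for 0.1 s.
At the end, for the whole second after the job is handed in: Lever within 0.10 rad of the yellow mark (1.05 rad); pinion upright (0.06 rad), at rest, within 4 mm of the hub's axis, its wheel within 2 mm of the hub's face; plunger pressed over 8 mm; the fingers still hold the pinion (over 2 N) (value of joint load_lever between 0.95 and 1.15 rad and horizontal distance between pinion and hub_mouth below 0.004 m and z of pinion in the frame of hub_mouth below 0.002 m and angle between pinion's own z axis and vertical below 0.06 rad and value of joint plunger above 0.008 m and contact force between the fingers and pinion above 2 N and linear speed of pinion below 0.01 m/s); the arm keeps its last pose, push and grip.
It fails at once if a bystander (spare pinion, carton, can, bearing, tape roll, wrench) is moved by more than 30 mm (distance of any of spare, carton, small_carton, spray_can, bearing, tape_roll, wrench from where it was at the start of the episode above 0.03 m).
It also fails if it takes over 59 s, if anything falls off the work surface, if the arm or the gripper's body presses on something with over 40 N, if the wrist force passes 120 N, or if a joint passes its speed limit or range.

## Working session

There is one attempt and no reset: what is moved stays moved. The work goes in short steps, Python scripts to look and compute and a tool call to move; the robot and the scene stay as the last step left them, time stands still between calls to the robot, and variables do not carry over. Pictures are saved under pics/ and viewed, and the job is handed in when it is done.

Besides the shell and the picture viewer there is one more tool, called after ">>>" as name(argument=value, ...), one argument or row to a line, values as JSON. play_rows: Moves the arm, as the interface text tells. Its arguments: {"type":"object","properties":{"increments":{"type":"array","items":{"type":"object","properties":{"dx":{"type":"number"},"dy":{"type":"number"},"dz":{"type":"number"},"rx":{"type":"number"},"ry":{"type":"number"},"rz":{"type":"number"}}}},"fingers":{"type":"number"}},"required":["increments"]}

```bash
ls; mkdir -p pics; python3 - <<'E'
from cell import env, viewer
import cv2
s=env.state();print(s)
for n in ["scene","top","wrist"]:
    d=viewer.read_camera(n);cv2.imwrite(f"pics/{n}0.png",d["image"][:,:,::-1])
    print(n,{k:d[k] for k in d if k!="image"})
E
```

```text
pics
{'t': 0.0, 'joints': array([ 1.10241221e+00,  4.91546746e-01,  1.55943715e+00, -1.26360512e-05,
        1.09171405e+00, -1.05586862e-01]), 'qvel': array([-5.42809879e-04, -1.79975399e-03,  1.22435299e-03,  1.71667662e-03,
        7.66540762e-05, -1.50257422e-04]), 'tau': array([ 5.82492830e-04, -6.12650156e+01, -2.58174849e+01,  6.92961831e-02,
        4.82917624e-02, -1.29419232e-04]), 'eef_pos': array([221.76365982, 584.29830077, 404.17383325]), 'tcp_rot': array([-3.14049234e+00, -1.05342948e-04,  2.77880117e+00]), 'ft_force': array([-0.61844703,  0.39004533, -0.35983331]), 'moment': array([ 0.00371381, -0.00923679,  0.02209377]), 'opening': 1.0022047653493027}
scene {'fx': 403.08178595767214, 'fy': 403.08178595767214, 'cx': 283.39190996704997, 'cy': 206.6669388494443, 'rvec': array([ 1.28846409,  2.26175   , -0.92788372]), 'tvec': array([ 342.84510067, -274.7513408 , 1244.29028813])}
top {'fx': 545.8016544205465, 'fy': 545.8016544205465, 'cx': 279.8863751082241, 'cy': 215.2058311063693, 'rvec': array([ 2.18992492, -2.17861358,  0.13269442]), 'tvec': array([ -91.66649614,  580.88120131, 1113.4226275 ])}
wrist {'fx': 291.1141995384595, 'fy': 291.1141995384595, 'cx': 279.21865990325887, 'cy': 208.1748510631698, 'rvec': array([-2.41369045, -1.66686413, -0.20249788]), 'tvec': array([-624.99040455,  -27.54596426,  389.97881401])}
```

View pics/top0.png

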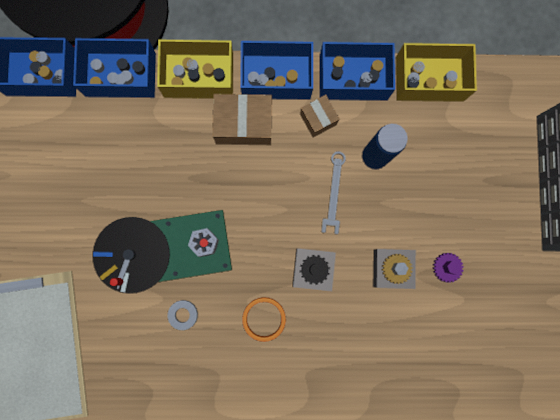

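View pics/scene0.png

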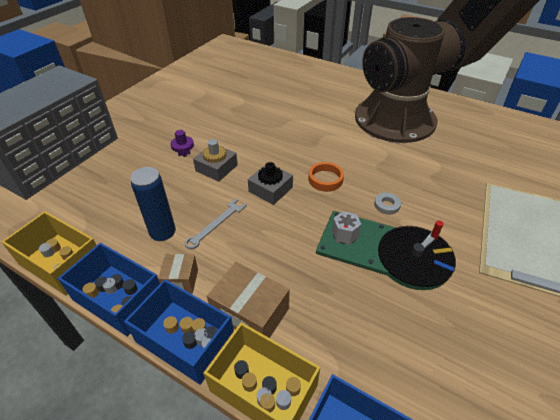

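View pics/wrist0.png

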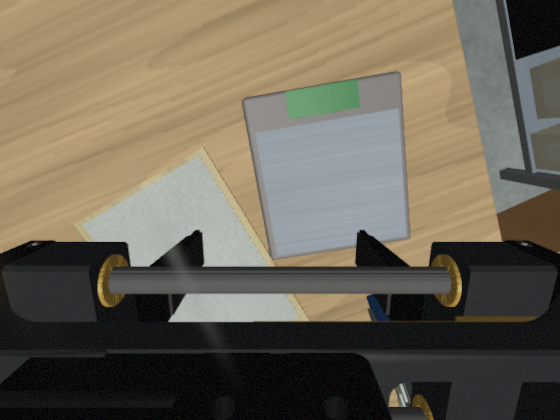

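The top view shows the fixture (dial centre ~(131,255), hub ~(203,242), red knob ~(114,282)), the brass pinion ~(398,268), the black spare ~(315,269) and the purple look-alike ~(448,267).

```bash
cat > h.py <<'E'
from cell import env, viewer
import cv2, numpy as np
from scipy.spatial.transform import Rotation as Ro
def cam(n):
    return viewer.read_camera(n)
def p2w(d,u,v,z):
    R=Ro.from_rotvec(d["rvec"]).as_matrix();t=np.array(d["tvec"])
    C=-R.T@t; r=R.T@np.array([(u-d["cx"])/d["fx"],(v-d["cy"])/d["fy"],1])
    return C+r*(z-C[2])/r[2]
def w2p(d,P):
    return cv2.projectPoints(np.array(P,float).reshape(-1,1,3),d["rvec"],d["tvec"],np.array([[d["fx"],0,d["cx"]],[0,d["fy"],d["cy"]],[0,0,1]]),None)[0][:,0]
def crop(d,u0,v0,w,h,k,fn):
    im=d["image"][v0:v0+h,u0:u0+w,::-1]
    cv2.imwrite(fn,cv2.resize(im,None,fx=k,fy=k,interpolation=cv2.INTER_CUBIC))
E
python3 - <<'E'
from h import *
d=cam("top")
for n,u,v,z in [("dial",131,255,21),("hub",203,242,60),("knob",114,282,75),("pin",401,269,86),("bearing",182,315,16),("tape",264,319,25),("spare",315,269,54),("carton",242,119,70)]:
    print(n,p2w(d,u,v,z).round(1))
crop(d,85,195,160,110,5,"pics/c1.png")
crop(d,365,235,110,70,7,"pics/c2.png")
s=cam("scene")
crop(s,310,190,160,110,5,"pics/c3.png")
crop(s,160,120,150,100,5,"pics/c4.png")
E
```

```text
dial [497.  220.4  21. ]
hub [523.   67.2  60. ]
knob [442.6 238.9  75. ]
pin [ 470.4 -327.6   86. ]
bearing [373.7 113.   16. ]
tape [366.6 -56.8  25. ]
spare [ 469.6 -159.8   54. ]
carton [774.9  -9.2  70. ]
```

View pics/c1.png

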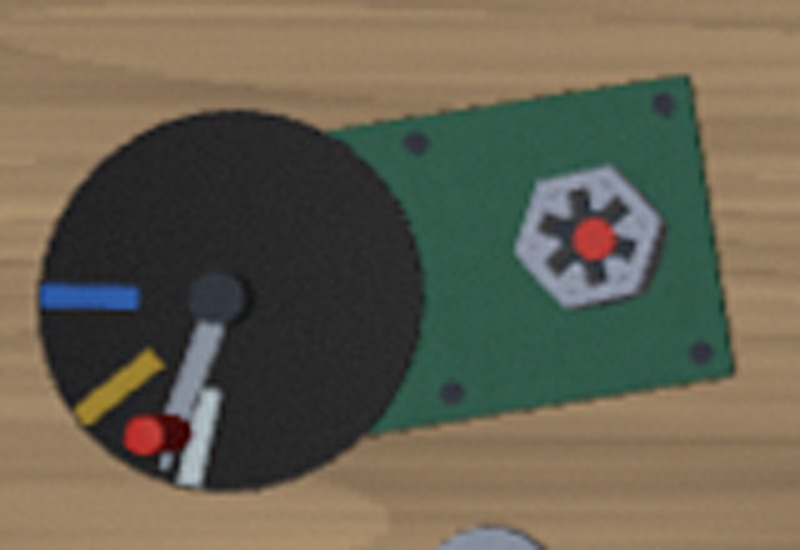

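View pics/c2.png

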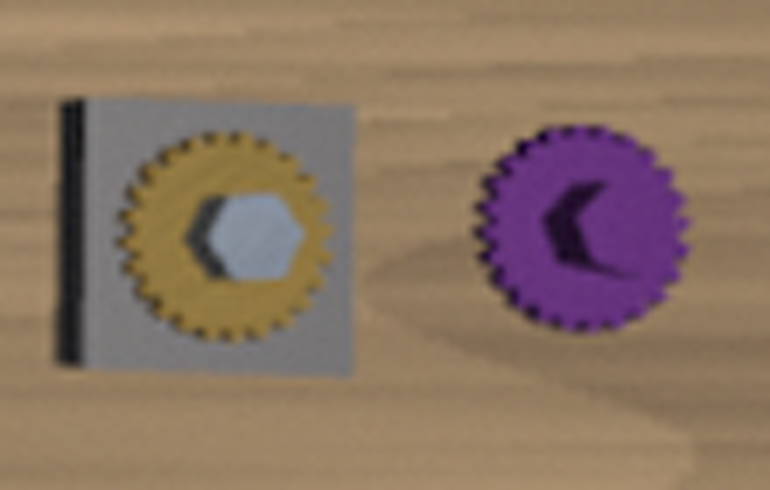

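View pics/c3.png

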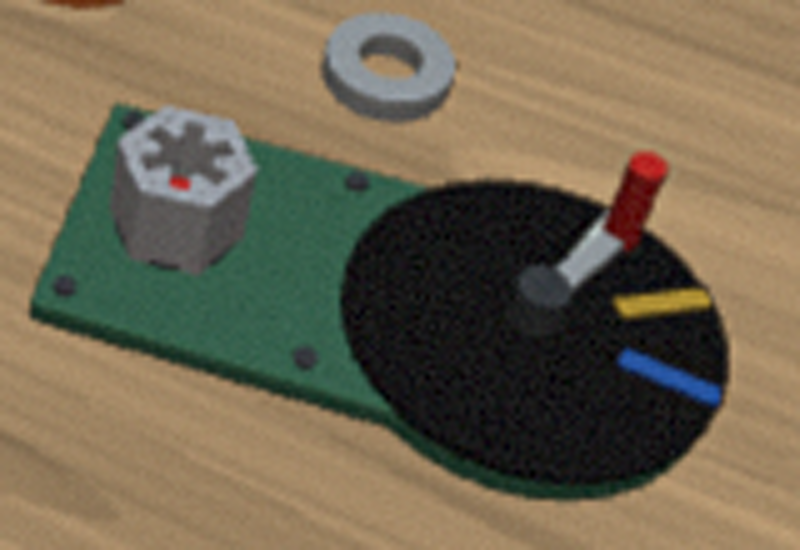

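View pics/c4.png

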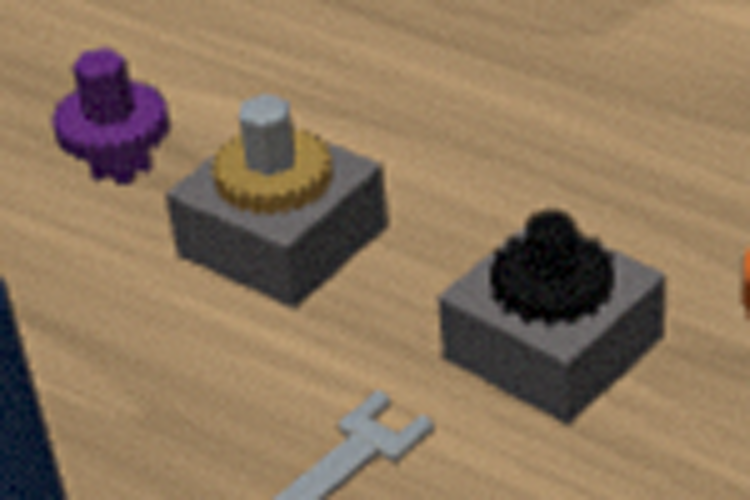

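```bash
cat >> h.py <<'E'
def tri(dt,ut,ds,us):
    # least squares point from pixel rays
    A=[];b=[]
    for d,u in((dt,ut),(ds,us)):
        R=Ro.from_rotvec(d["rvec"]).as_matrix();t=np.array(d["tvec"])
        C=-R.T@t;r=R.T@np.array([(u[0]-d["cx"])/d["fx"],(u[1]-d["cy"])/d["fy"],1]);r/=np.linalg.norm(r)
        M=np.eye(3)-np.outer(r,r);A.append(M);b.append(M@C)
    return np.linalg.lstsq(np.vstack(A),np.hstack(b),rcond=None)[0]
def cp(x,y,u0,v0,k): return (u0+(x+.5)/k-.5, v0+(y+.5)/k-.5)
def togo(P,yaw=None):
    """P world of grasp point (mm); prints tool-frame shift; yaw rad optional"""
    s=env.state();R=Ro.from_euler("xyz",s["tcp_rot"]).as_matrix()
    g=s["eef_pos"]+R[:,2]*env.grasp_offset
    dl=R.T@(np.array(P)-g)
    print("grasp now",g.round(1),"yaw",s["tcp_rot"].round(3),"dxyz",dl.round(1), "rz units", None if yaw is None else round(-np.degrees((yaw-s["tcp_rot"][2]))/6,2),"F",s["ft_force"].round(1),"t",round(s["t"],2),"op",round(s["opening"],3),"q6",s["joints"][5].round(2))
E
python3 - <<'E'
from h import *
d=cam("top");s=cam("scene")
c1=lambda x,y:cp(x,y,85,195,5); c3=lambda x,y:cp(x,y,310,190,5)
c2=lambda x,y:cp(x,y,365,235,7); c4=lambda x,y:cp(x,y,160,120,5)
for n,a,b,z in [("knob",c1(146,436),c3(649,163),75),("hub",c1(589,236.7),c3(187,153),60),("grip",c2(256,236.5),c4(266,109),86),("pivcap",c1(218,298),c3(546,287),45)]:
    print(n,"tri",tri(d,a,s,b).round(1),"top",p2w(d,*a,z).round(1),"scene",p2w(s,*b,z).round(1))
hv=[(537,182),(610,165),(664,228),(640,295),(567,307),(515,243)]
P=[p2w(d,*c1(*q),60)[:2] for q in hv]; c=np.mean(P,0)
print("hub",c,[round(np.degrees(np.arctan2(*(p-c)[::-1]))%60,1) for p in P],[round(np.linalg.norm(p-c),1) for p in P])
sl=[(580,195),(620,208),(628,247),(596,280),(553,265),(545,223)]
print("slots",[round(np.degrees(np.arctan2(*(p2w(d,*c1(*q),60)[:2]-c)[::-1]))%60,1) for q in sl])
hv=[(229,195),(282,193),(304,236),(282,280),(229,280),(207,236)]
P=[p2w(d,*c2(*q),86)[:2] for q in hv]; c=np.mean(P,0)
print("grip",c,[round(np.degrees(np.arctan2(*(p-c)[::-1]))%60,1) for p in P],[round(np.linalg.norm(p-c),1) for p in P])
print("yellow",[p2w(d,*c1(*q),21).round(1) for q in [(155,357),(82,415)]],[p2w(s,*c3(*q),21).round(1) for q in [(617,307),(709,298)]])
print("blue",[p2w(d,*c1(*q),21).round(1) for q in [(138,297),(40,295)]],[p2w(s,*c3(*q),21).round(1) for q in [(622,357),(720,396)]])
# ellipse fit of dial
crop(d,85,195,130,110,1,"pics/x.png")
im=d["image"][195:305,85:215].astype(int).max(2); m=(im<52).astype(np.uint8)
cs,_=cv2.findContours(m,cv2.RETR_EXTERNAL,cv2.CHAIN_APPROX_NONE);k=cv2.convexHull(max(cs,key=cv2.contourArea))
e=cv2.fitEllipse(k);print("ell",e,[p2w(d,e[0][0]+85,e[0][1]+195,z).round(1) for z in(12,21)])
E
```

```text
knob tri [442.8 240.4  73.1] top [443.  239.3  75. ] scene [444.4 241.1  75. ]
hub tri [523.   68.9  59.2] top [523.1  68.4  60. ] scene [523.5  69.6  60. ]
grip tri [ 471.1 -327.4   84.8] top [ 471.6 -327.9   86. ] scene [ 472.  -325.3   86. ]
pivcap tri [498.1 222.4  38.9] top [498.1 220.2  45. ] scene [503.3 223.2  45. ]
hub [523.18352506  68.48641262] [np.float64(44.1), np.float64(44.5), np.float64(36.8), np.float64(41.8), np.float64(43.8), np.float64(35.3)] [np.float64(30.6), np.float64(30.1), np.float64(30.4), np.float64(31.5), np.float64(29.6), np.float64(29.8)]
slots [np.float64(13.0), np.float64(13.2), np.float64(15.4), np.float64(10.3), np.float64(9.1), np.float64(13.1)]
grip [ 471.58560463 -327.78600068] [np.float64(32.1), np.float64(27.8), np.float64(31.0), np.float64(31.0), np.float64(27.6), np.float64(29.5)] [np.float64(13.8), np.float64(14.6), np.float64(13.8), np.float64(14.2), np.float64(14.5), np.float64(13.8)]
yellow [array([474.1, 251.4,  21. ]), array([450.1, 280.6,  21. ])] [array([476.7, 251.3,  21. ]), array([452. , 283.5,  21. ])]
blue [array([498.9, 259.3,  21. ]), array([499.6, 299.7,  21. ])] [array([501.7, 260.6,  21. ]), array([500.9, 300.4,  21. ])]
ell ((45.83445358276367, 59.58960723876953), (74.52372741699219, 76.83055877685547), 60.18489456176758) [array([498.1, 223. ,  12. ]), array([497.9, 220.8,  21. ])]
```

```bash
python3 - <<'E'
from h import *
togo([443,240,130]); togo([443,240,58])
E
```

```text
grasp now [221.8 584.3 233.3] yaw [-3.141 -0.     2.779] dxyz [-329.  -243.4  103.4] rz units None F [-0.2  0.1  0.8] t 0.35 op 1.002 q6 -0.11
grasp now [221.8 584.3 233.3] yaw [-3.141 -0.     2.779] dxyz [-329.  -243.4  175.4] rz units None F [-0.2  0.1  0.8] t 0.35 op 1.002 q6 -0.11
```

>>> play_rows(
  increments=[
    {"dx": -40, "dy": -30, "dz": 0},
    {"dx": -72, "dy": -53, "dz": 5},
    {"dx": -104, "dy": -77, "dz": 15},
    {"dx": -136, "dy": -101, "dz": 25},
    {"dx": -168, "dy": -124, "dz": 35},
    {"dx": -200, "dy": -148, "dz": 45},
    {"dx": -232, "dy": -172, "dz": 55},
    {"dx": -264, "dy": -195, "dz": 65},
  ],
  fingers=0.6,
)

```text
invalid input
```

```bash
python3 - <<'E'
from h import *
togo([443,240,110])
E
```

```text
grasp now [221.8 584.3 233.3] yaw [-3.141 -0.     2.779] dxyz [-329.  -243.4  123.4] rz units None F [-0.2  0.1  0.8] t 0.35 op 1.002 q6 -0.11
```

>>> play_rows(
  increments=[
    {"dx": -40, "dy": -30, "dz": 0, "rx": 0, "ry": 0, "rz": 0},
    {"dx": -72, "dy": -53, "dz": 5, "rx": 0, "ry": 0, "rz": 0},
  ],
  fingers=0.6,
)

```text
t: 0.52
eef_pos: [266.3, 514.4, 400.3]
tcp_rot: [3.141, 0.0, 2.782]
ft_force: [1.5, 0.8, -0.0]
opening: 0.91
```

>>> play_rows(
  increments=[
    {"dx": -32, "dy": -24, "dz": 10, "rx": 0, "ry": 0, "rz": 0},
    {"dx": -64, "dy": -48, "dz": 20, "rx": 0, "ry": 0, "rz": 0},
    {"dx": -96, "dy": -72, "dz": 30, "rx": 0, "ry": 0, "rz": 0},
    {"dx": -128, "dy": -96, "dz": 40, "rx": 0, "ry": 0, "rz": 0},
    {"dx": -160, "dy": -120, "dz": 50, "rx": 0, "ry": 0, "rz": 0},
    {"dx": -192, "dy": -144, "dz": 60, "rx": 0, "ry": 0, "rz": 0},
    {"dx": -224, "dy": -168, "dz": 70, "rx": 0, "ry": 0, "rz": 0},
    {"dx": -245, "dy": -186, "dz": 80, "rx": 0, "ry": 0, "rz": 0},
  ],
)

```text
t: 1.18
eef_pos: [431.6, 251.7, 320.0]
tcp_rot: [3.14, 0.001, 2.781]
ft_force: [0.2, -0.1, -0.0]
opening: 0.603
```

```bash
python3 - <<'E'
from h import *
togo([443,240,110],2.79)
E
```

```text
grasp now [431.8 251.8 148.7] yaw [3.140e+00 1.000e-03 2.781e+00] dxyz [-14.6  -7.2  38.7] rz units -0.09 F [ 0.2 -0.1 -0. ] t 1.18 op 0.603 q6 -0.81
```

>>> play_rows(
  increments=[
    {"dx": -14, "dy": -7, "dz": 20, "rx": 0, "ry": 0, "rz": 0},
    {"dx": -14.5, "dy": -7, "dz": 50, "rx": 0, "ry": 0, "rz": 0},
    {"dx": -14.5, "dy": -7, "dz": 50, "rx": 0, "ry": 0, "rz": 0},
  ],
)

```text
t: 1.43
eef_pos: [442.8, 238.8, 266.5]
tcp_rot: [-3.139, -0.003, 2.779]
ft_force: [-0.8, -1.2, -0.9]
opening: 0.599
```

```bash
python3 - <<'E'
from h import *
togo([443,240,58],2.79)
d=cam("wrist");cv2.imwrite("pics/w1.png",d["image"][:,:,::-1])
d=cam("scene");crop(d,310,120,180,150,4,"pics/s1.png")
E
```

```text
grasp now [442.1 238.6  95.2] yaw [-3.139e+00 -3.000e-03  2.779e+00] dxyz [-0.5  1.7 37.2] rz units -0.11 F [-0.8 -1.2 -0.9] t 1.43 op 0.599 q6 -0.84
```

View pics/w1.png

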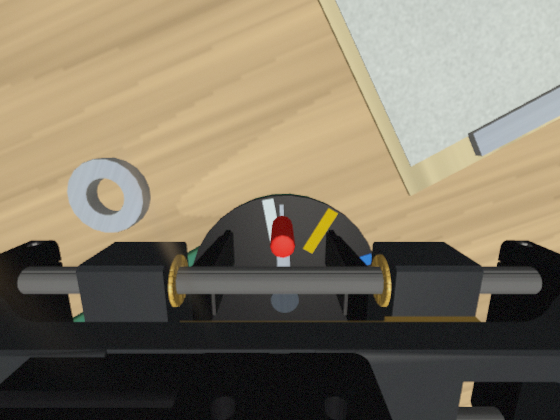

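View pics/s1.png

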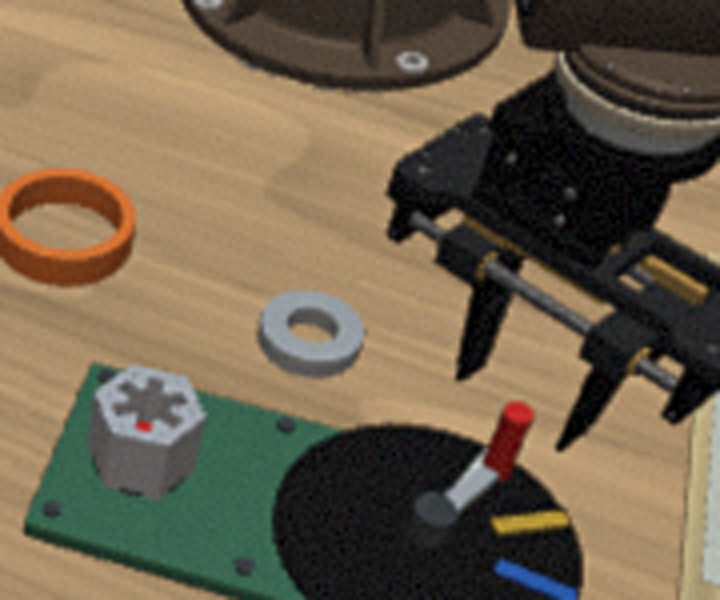

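The wrist view shows the red post at (282,245), midway between the fingertips (230,235) and (340,235). I descend and close.

>>> play_rows(
  increments=[
    {"dx": -0.5, "dy": 2, "dz": 19, "rx": 0, "ry": 0, "rz": 0},
    {"dx": -0.5, "dy": 2, "dz": 37, "rx": 0, "ry": 0, "rz": 0},
    {"dx": -0.5, "dy": 2, "dz": 37, "rx": 0, "ry": 0, "rz": 0},
  ],
)

```text
t: 1.78
eef_pos: [443.4, 242.5, 232.4]
tcp_rot: [-3.14, -0.002, 2.782]
ft_force: [-0.6, 0.0, -0.3]
opening: 0.601
```

>>> play_rows(
  increments=[
    {"dx": 0, "dy": 0, "dz": 0, "rx": 0, "ry": 0, "rz": 0},
    {"dx": 0, "dy": 0, "dz": 0, "rx": 0, "ry": 0, "rz": 0},
    {"dx": 0, "dy": 0, "dz": 0, "rx": 0, "ry": 0, "rz": 0},
    {"dx": 0, "dy": 0, "dz": 0, "rx": 0, "ry": 0, "rz": 0},
    {"dx": 0, "dy": 0, "dz": 0, "rx": 0, "ry": 0, "rz": 0},
    {"dx": 0, "dy": 0, "dz": 0, "rx": 0, "ry": 0, "rz": 0},
  ],
  fingers=0.1,
)

```text
t: 2.28
eef_pos: [443.5, 242.6, 232.9]
tcp_rot: [-3.141, -0.001, 2.782]
ft_force: [-0.3, 0.8, -0.4]
opening: 0.234
```

```bash
python3 - <<'E'
from h import *
from math import *
for a in (150,140,129.2,128): togo([498.5+58*cos(radians(a)),221.5+58*sin(radians(a)),58],2.79)
E
```

```text
grasp now [443.2 242.5  61.6] yaw [-3.141e+00 -1.000e-03  2.782e+00] dxyz [-1.9  9.3  3.6] rz units -0.08 F [-0.3  0.8 -0.4] t 2.28 op 0.234 q6 -0.84
grasp now [443.2 242.5  61.6] yaw [-3.141e+00 -1.000e-03  2.782e+00] dxyz [-4.4 19.   3.5] rz units -0.08 F [-0.3  0.8 -0.4] t 2.28 op 0.234 q6 -0.84
grasp now [443.2 242.5  61.6] yaw [-3.141e+00 -1.000e-03  2.782e+00] dxyz [-9.  29.   3.5] rz units -0.08 F [-0.3  0.8 -0.4] t 2.28 op 0.234 q6 -0.84
grasp now [443.2 242.5  61.6] yaw [-3.141e+00 -1.000e-03  2.782e+00] dxyz [-9.7 30.   3.5] rz units -0.08 F [-0.3  0.8 -0.4] t 2.28 op 0.234 q6 -0.84
```

>>> play_rows(
  increments=[
    {"dx": 0, "dy": 0, "dz": 0, "rx": 0, "ry": 0, "rz": 0},
    {"dx": 0, "dy": 0, "dz": 0, "rx": 0, "ry": 0, "rz": 0},
    {"dx": -1, "dy": 5, "dz": 0, "rx": 0, "ry": 0, "rz": 0},
    {"dx": -2, "dy": 10, "dz": 0, "rx": 0, "ry": 0, "rz": 0},
    {"dx": -3.5, "dy": 15, "dz": 0, "rx": 0, "ry": 0, "rz": 0},
    {"dx": -5, "dy": 20, "dz": 0, "rx": 0, "ry": 0, "rz": 0},
    {"dx": -7, "dy": 25, "dz": 0, "rx": 0, "ry": 0, "rz": 0},
    {"dx": -9, "dy": 29, "dz": 0, "rx": 0, "ry": 0, "rz": 0},
  ],
  fingers=0.1,
)

```text
t: 2.95
eef_pos: [461.9, 266.4, 232.7]
tcp_rot: [-3.139, -0.003, 2.782]
ft_force: [-3.6, -6.0, 3.2]
opening: 0.162
```

>>> play_rows(
  increments=[
    {"dx": 0, "dy": 0, "dz": 0, "rx": 0, "ry": 0, "rz": 0},
    {"dx": 0, "dy": 0, "dz": 0, "rx": 0, "ry": 0, "rz": 0},
  ],
)

```text
t: 3.12
eef_pos: [462.1, 266.6, 232.7]
tcp_rot: [-3.139, -0.003, 2.782]
ft_force: [-0.2, 0.7, 0.7]
opening: 0.161
```

```bash
python3 - <<'E'
from h import *
from math import *
for a in (129.2,): togo([498.5+58*cos(radians(a)),221.5+58*sin(radians(a)),58],2.79)
d=cam("scene");crop(d,360,160,120,100,6,"pics/s2.png")
E
```

```text
grasp now [461.5 266.4  61.4] yaw [-3.139e+00 -3.000e-03  2.782e+00] dxyz [-0.3  0.2  3.4] rz units -0.08 F [-0.2  0.7  0.7] t 3.12 op 0.161 q6 -0.81
```

View pics/s2.png

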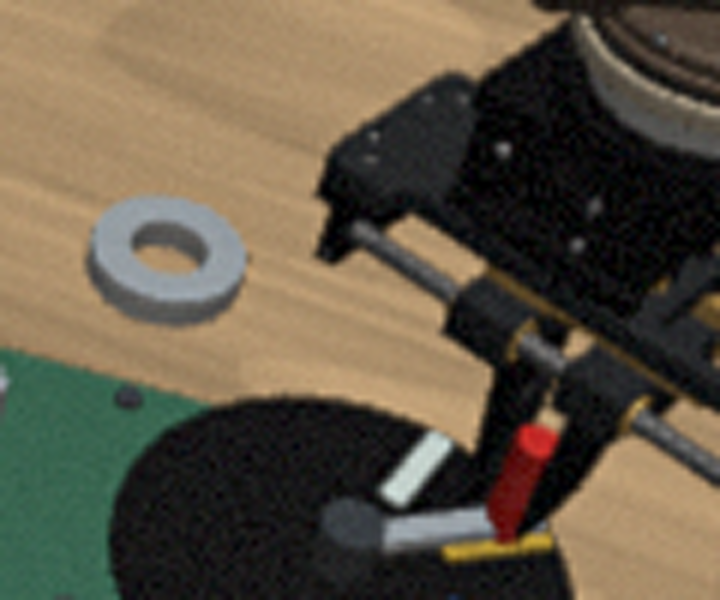

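The lever bar now lies over the yellow mark (~(500,545) in the crop), appearing offset only by its height. Open partway and lift.

>>> play_rows(
  increments=[
    {"dx": 0, "dy": 0, "dz": 0, "rx": 0, "ry": 0, "rz": 0},
    {"dx": 0, "dy": 0, "dz": 0, "rx": 0, "ry": 0, "rz": 0},
    {"dx": 0, "dy": 0, "dz": 0, "rx": 0, "ry": 0, "rz": 0},
    {"dx": 0, "dy": 0, "dz": 0, "rx": 0, "ry": 0, "rz": 0},
    {"dx": 0, "dy": 0, "dz": 0, "rx": 0, "ry": 0, "rz": 0},
    {"dx": 0, "dy": 0, "dz": -30, "rx": 0, "ry": 0, "rz": 0},
    {"dx": 0, "dy": 0, "dz": -65, "rx": 0, "ry": 0, "rz": 0},
    {"dx": 0, "dy": 0, "dz": -100, "rx": 0, "ry": 0, "rz": 0},
  ],
  fingers=0.5,
)

```text
t: 3.83
eef_pos: [462.2, 266.5, 333.5]
tcp_rot: [-3.138, -0.004, 2.782]
ft_force: [0.5, -0.3, 1.3]
opening: 0.499
```

```bash
python3 - <<'E'
from h import *
d=cam("scene");crop(d,360,190,120,100,6,"pics/s3.png")
d=cam("wrist");cv2.imwrite("pics/w3.png",d["image"][:,:,::-1])
d=cam("top");crop(d,80,200,160,110,5,"pics/t3.png")
togo([471.5,-327.5,150],1.5708*2)
togo([471.5,-327.5,150],1.5708*2)
E
```

```text
grasp now [462.6 266.8 163.6] yaw [3.140e+00 1.000e-03 2.782e+00] dxyz [-217.7 -553.1   13.2] rz units -3.44 F [ 0.2  0.4 -0.8] t 3.98 op 0.498 q6 -0.81
grasp now [462.6 266.8 163.6] yaw [3.140e+00 1.000e-03 2.782e+00] dxyz [-217.7 -553.1   13.2] rz units -3.44 F [ 0.2  0.4 -0.8] t 3.98 op 0.498 q6 -0.81
```

View pics/s3.png

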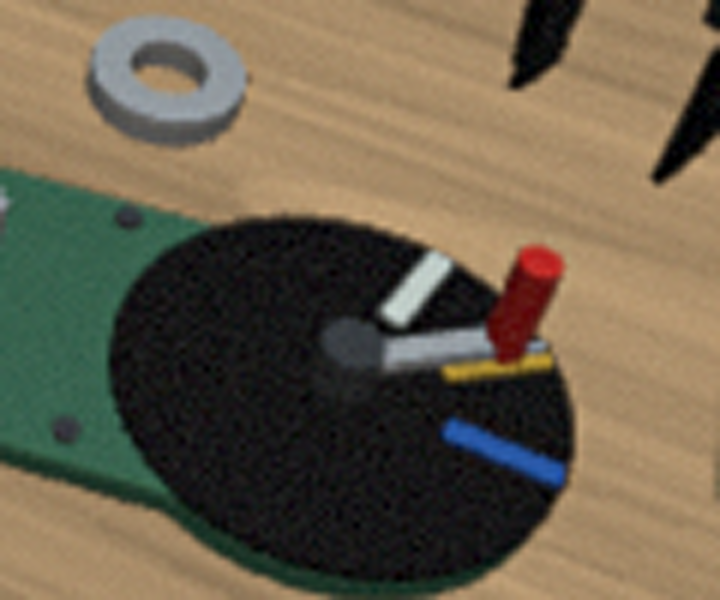

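View pics/w3.png

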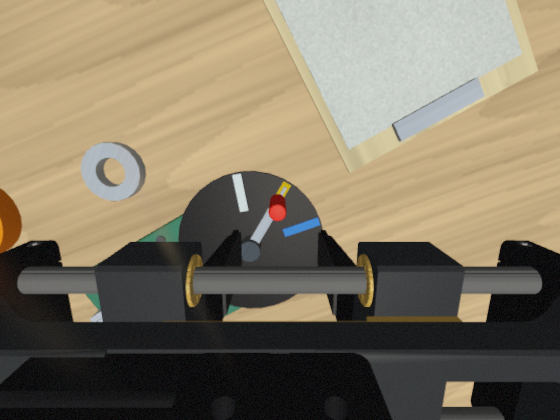

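```bash
python3 - <<'E'
from h import *
d=viewer.read_camera("scene")
k=p2w(d,*cp(540,262,360,190,6),75);print(k, np.degrees(np.arctan2(k[1]-221.5-1,k[0]-498.5-1)))
t=np.array([471.5,-327.5,150]);togo(t,2.618)
E
```

```text
[464.14365505 267.10988961  75.        ] 128.39919706683222
grasp now [461.8 266.5 162. ] yaw [-3.141e+00 -1.000e-03  2.782e+00] dxyz [-218.3 -552.5   12.2] rz units 1.56 F [-0.1  0.8 -0.3] t 4.03 op 0.498 q6 -0.81
```

>>> play_rows(
  increments=[
    {"dx": -14, "dy": -35, "dz": 0, "rx": 0, "ry": 0, "rz": 0.2},
    {"dx": -28, "dy": -70, "dz": 0, "rx": 0, "ry": 0, "rz": 0.4},
    {"dx": -42, "dy": -106, "dz": 0, "rx": 0, "ry": 0, "rz": 0.6},
    {"dx": -56, "dy": -141, "dz": 0, "rx": 0, "ry": 0, "rz": 0.8},
    {"dx": -70, "dy": -176, "dz": 0, "rx": 0, "ry": 0, "rz": 1.0},
    {"dx": -83, "dy": -211, "dz": 0, "rx": 0, "ry": 0, "rz": 1.2},
    {"dx": -97, "dy": -246, "dz": 0, "rx": 0, "ry": 0, "rz": 1.4},
    {"dx": -111, "dy": -282, "dz": 0, "rx": 0, "ry": 0, "rz": 1.57},
  ],
  fingers=0.6,
)

```text
t: 4.7
eef_pos: [466.1, -38.1, 332.0]
tcp_rot: [-3.14, -0.003, 2.616]
ft_force: [0.8, 0.3, -0.6]
opening: 0.598
```

```bash
python3 - <<'E'
from h import *
t=np.array([471.5,-327.5,150]);togo(t,2.618)
E
```

```text
grasp now [465.4 -38.1 160.7] yaw [-3.140e+00 -3.000e-03  2.616e+00] dxyz [-150.4 -247.3   10.6] rz units -0.02 F [ 0.8  0.3 -0.6] t 4.7 op 0.598 q6 -1.27
```

>>> play_rows(
  increments=[
    {"dx": -20, "dy": -33, "dz": 0, "rx": 0, "ry": 0, "rz": 0},
    {"dx": -40, "dy": -66, "dz": 0, "rx": 0, "ry": 0, "rz": 0},
    {"dx": -60, "dy": -99, "dz": 2, "rx": 0, "ry": 0, "rz": 0},
    {"dx": -80, "dy": -132, "dz": 4, "rx": 0, "ry": 0, "rz": 0},
    {"dx": -100, "dy": -165, "dz": 6, "rx": 0, "ry": 0, "rz": 0},
    {"dx": -120, "dy": -198, "dz": 8, "rx": 0, "ry": 0, "rz": 0},
    {"dx": -138, "dy": -227, "dz": 10, "rx": 0, "ry": 0, "rz": 0},
    {"dx": -150, "dy": -247, "dz": 10, "rx": 0, "ry": 0, "rz": 0},
  ],
)

```text
t: 5.37
eef_pos: [471.4, -330.0, 319.7]
tcp_rot: [-3.14, -0.006, 2.615]
ft_force: [0.5, 0.3, -0.8]
opening: 0.599
```

>>> play_rows(
  increments=[
    {"dx": 0, "dy": 0, "dz": 10, "rx": 0, "ry": 0, "rz": 0},
    {"dx": 0, "dy": 0, "dz": 22, "rx": 0, "ry": 0, "rz": 0},
    {"dx": 0, "dy": 0, "dz": 22, "rx": 0, "ry": 0, "rz": 0},
  ],
)

```text
t: 5.62
eef_pos: [470.6, -329.6, 293.9]
tcp_rot: [-3.141, -0.012, 2.614]
ft_force: [-0.9, 0.8, -1.0]
opening: 0.602
```

```bash
python3 - <<'E'
from h import *
t=np.array([471.5,-327.5,76]);togo(t,2.618)
d=cam("wrist");cv2.imwrite("pics/w4.png",d["image"][:,:,::-1])
print(w2p(d,[[471.5,-327.5,86],[471.5,-327.5,54]]))
d=cam("scene");crop(d,140,60,150,120,5,"pics/s4.png")
E
```

```text
grasp now [ 468.8 -328.6  122.6] yaw [-3.141 -0.012  2.614] dxyz [-2.3  2.4 46.6] rz units -0.04 F [-0.9  0.8 -1. ] t 5.62 op 0.602 q6 -1.77
[[282.02269718 241.15369752]
 [281.67055815 227.39329028]]
```

View pics/w4.png

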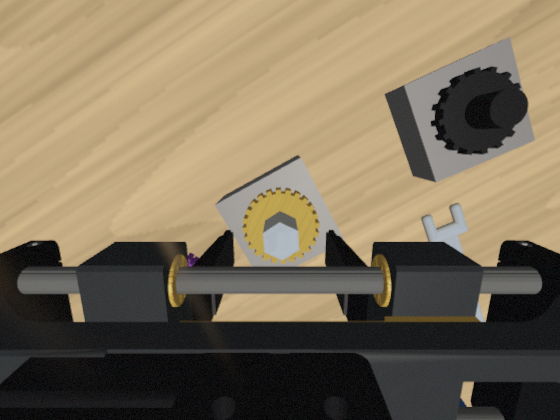

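View pics/s4.png

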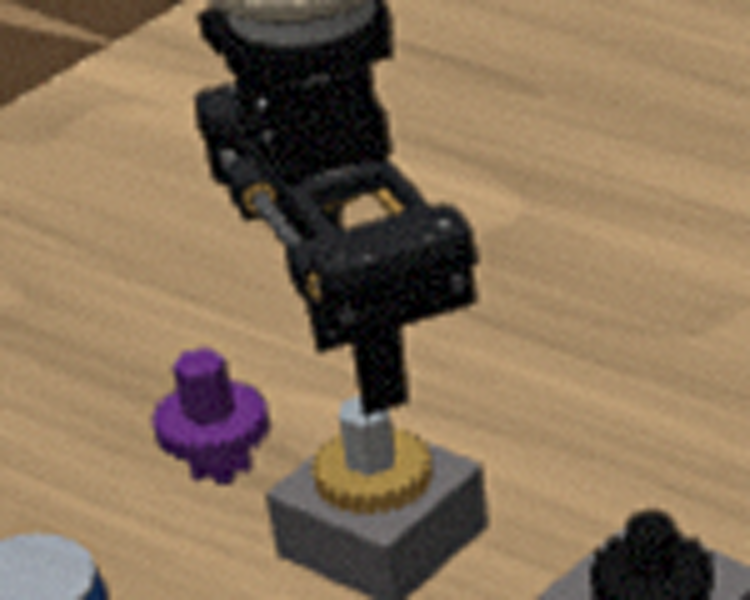

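The wrist view shows the hex grip at (281,240), within a pixel of the prediction, with flats facing the jaws. I descend in steps.

>>> play_rows(
  increments=[
    {"dx": -2.3, "dy": 2.4, "dz": 20, "rx": 0, "ry": 0.1, "rz": 0},
    {"dx": -2.3, "dy": 2.4, "dz": 40, "rx": 0, "ry": 0.1, "rz": 0},
    {"dx": -2.3, "dy": 2.4, "dz": 45, "rx": 0, "ry": 0.1, "rz": 0},
    {"dx": -2.3, "dy": 2.4, "dz": 45, "rx": 0, "ry": 0.1, "rz": 0},
    {"dx": -2.3, "dy": 2.4, "dz": 45, "rx": 0, "ry": 0.1, "rz": 0},
  ],
)

```text
t: 6.13
eef_pos: [474.3, -328.1, 251.9]
tcp_rot: [-3.141, -0.019, 2.615]
ft_force: [0.2, 0.2, 0.9]
opening: 0.604
```

```bash
python3 - <<'E'
from h import *
t=np.array([471.5,-327.5,76]);togo(t,2.618)
d=cam("wrist");crop(d,180,180,200,140,4,"pics/w5.png")
togo(t,2.618)
E
```

```text
grasp now [ 471.4 -326.6   80.7] yaw [-3.141 -0.019  2.615] dxyz [-0.7 -0.7  4.7] rz units -0.02 F [0.2 0.2 0.9] t 6.13 op 0.604 q6 -1.76
grasp now [ 471.5 -326.8   81.1] yaw [-3.141 -0.018  2.615] dxyz [-0.5 -0.6  5.1] rz units -0.03 F [-0.   0.7  1.1] t 6.18 op 0.597 q6 -1.76
```

View pics/w5.png

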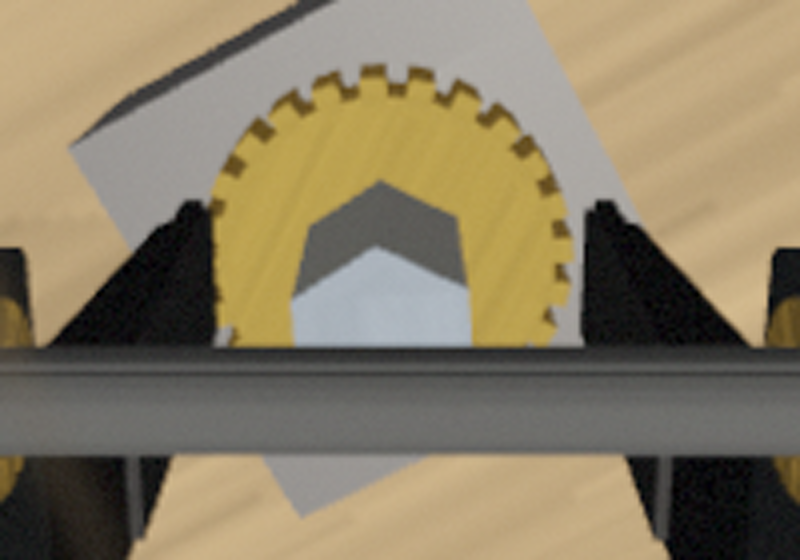

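>>> play_rows(
  increments=[
    {"dx": -0.5, "dy": -2.2, "dz": 3, "rx": 0, "ry": -0.2, "rz": 0},
    {"dx": -0.5, "dy": -2.2, "dz": 6, "rx": 0, "ry": -0.25, "rz": 0},
    {"dx": -0.5, "dy": -2.2, "dz": 6, "rx": 0, "ry": -0.25, "rz": 0},
  ],
)

```text
t: 6.43
eef_pos: [473.5, -330.3, 246.8]
tcp_rot: [-3.14, 0.009, 2.615]
ft_force: [0.1, 0.5, 0.2]
opening: 0.599
```

```bash
python3 - <<'E'
from h import *
t=np.array([471.5,-327.5,76]);togo(t,2.618)
d=cam("wrist");crop(d,180,180,200,140,4,"pics/w6.png")
E
```

```text
grasp now [ 474.7 -331.2   75.5] yaw [-3.14   0.009  2.615] dxyz [ 4.6  1.6 -0.5] rz units -0.03 F [0.1 0.5 0.2] t 6.43 op 0.599 q6 -1.77
```

View pics/w6.png

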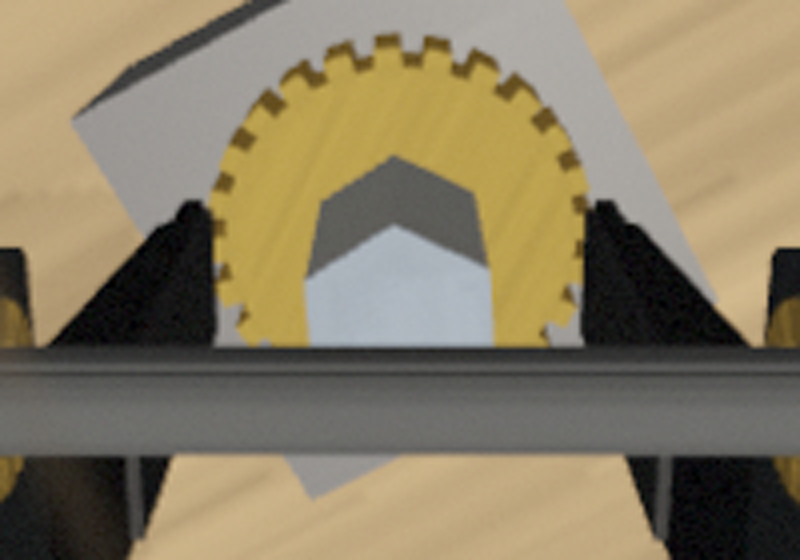

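>>> play_rows(
  increments=[
    {"dx": 3, "dy": 0, "dz": 0, "rx": 0, "ry": 0.08, "rz": 0},
    {"dx": 3, "dy": 0, "dz": 0, "rx": 0, "ry": 0.08, "rz": 0},
    {"dx": 3, "dy": 0, "dz": 0, "rx": 0, "ry": 0.08, "rz": 0},
  ],
)

```text
t: 6.73
eef_pos: [470.9, -328.7, 247.1]
tcp_rot: [-3.14, -0.0, 2.615]
ft_force: [0.5, -0.6, -0.2]
opening: 0.599
```

```bash
python3 - <<'E'
from h import *
t=np.array([471.5,-327.5,76]);togo(t,2.618)
E
```

```text
grasp now [ 470.7 -328.8   75.8] yaw [-3.14  -0.     2.615] dxyz [-0.   1.6 -0.2] rz units -0.03 F [ 0.5 -0.6 -0.2] t 6.73 op 0.599 q6 -1.77
```

>>> play_rows(
  increments=[
    {"dx": 0, "dy": 0, "dz": 0, "rx": 0, "ry": 0, "rz": 0},
    {"dx": 0, "dy": 0, "dz": 0, "rx": 0, "ry": 0, "rz": 0},
    {"dx": 0, "dy": 0, "dz": 0, "rx": 0, "ry": 0, "rz": 0},
    {"dx": 0, "dy": 0, "dz": 0, "rx": 0, "ry": 0, "rz": 0},
    {"dx": 0, "dy": 0, "dz": 0, "rx": 0, "ry": 0, "rz": 0},
    {"dx": 0, "dy": 0, "dz": 0, "rx": 0, "ry": 0, "rz": 0},
    {"dx": 0, "dy": 0, "dz": 0, "rx": 0, "ry": 0, "rz": 0},
    {"dx": 0, "dy": 0, "dz": 0, "rx": 0, "ry": 0, "rz": 0},
  ],
  fingers=0.1,
)

```text
t: 7.4
eef_pos: [470.8, -328.7, 247.0]
tcp_rot: [-3.14, -0.0, 2.615]
ft_force: [0.5, -0.2, -0.1]
opening: 0.251
```

```bash
python3 - <<'E'
from h import *
t=np.array([471.5,-327.5,76]);togo(t,2.618)
E
```

```text
grasp now [ 470.7 -328.8   75.7] yaw [-3.14  -0.     2.615] dxyz [-0.   1.6 -0.3] rz units -0.03 F [ 0.5 -0.2 -0.1] t 7.4 op 0.251 q6 -1.77
```

>>> play_rows(
  increments=[
    {"dx": 0, "dy": 0, "dz": 0, "rx": 0, "ry": 0, "rz": 0},
    {"dx": 0, "dy": 0, "dz": -15, "rx": 0, "ry": 0, "rz": 0},
    {"dx": 0, "dy": 0, "dz": -35, "rx": 0, "ry": 0, "rz": 0},
    {"dx": 0, "dy": 0, "dz": -55, "rx": 0, "ry": 0, "rz": 0},
    {"dx": 0, "dy": 0, "dz": -75, "rx": 0, "ry": 0, "rz": 0},
    {"dx": 0, "dy": 0, "dz": -95, "rx": 0, "ry": 0, "rz": 0},
    {"dx": 0, "dy": 0, "dz": -110, "rx": 0, "ry": 0, "rz": 0},
    {"dx": 0, "dy": 0, "dz": -110, "rx": 0, "ry": 0, "rz": 0},
  ],
)

```text
t: 8.07
eef_pos: [471.1, -328.7, 359.5]
tcp_rot: [-3.14, 0.003, 2.615]
ft_force: [0.6, -0.7, -2.6]
opening: 0.258
```

```bash
python3 - <<'E'
from h import *
togo([523.2,68.9,190],2.618+np.radians(11.5))
d=cam("scene");cv2.imwrite("pics/s7.png",d["image"][:,:,::-1])
E
```

```text
grasp now [ 471.4 -329.3  188.2] yaw [-3.140e+00  3.000e-03  2.615e+00] dxyz [155.3 370.3  -3. ] rz units -1.94 F [ 0.6 -0.7 -2.6] t 8.07 op 0.258 q6 -1.77
```

View pics/s7.png

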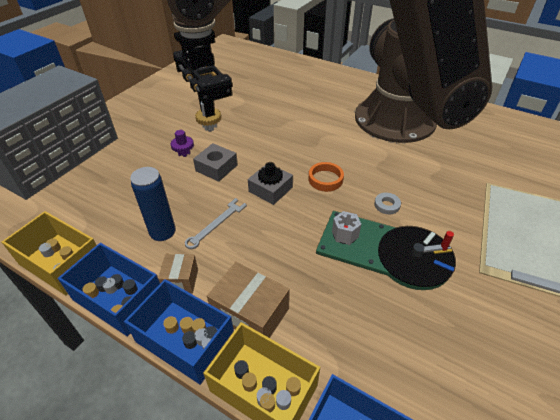

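The pinion is held clear of its block, wheel at (208,117). Next move: to above the hub.

>>> play_rows(
  increments=[
    {"dx": 10, "dy": 23, "dz": 0, "rx": 0, "ry": 0, "rz": -0.1},
    {"dx": 24, "dy": 58, "dz": 0, "rx": 0, "ry": 0, "rz": -0.3},
    {"dx": 38, "dy": 92, "dz": 0, "rx": 0, "ry": 0, "rz": -0.5},
    {"dx": 52, "dy": 125, "dz": 0, "rx": 0, "ry": 0, "rz": -0.7},
    {"dx": 66, "dy": 158, "dz": 0, "rx": 0, "ry": 0, "rz": -0.9},
    {"dx": 80, "dy": 191, "dz": 0, "rx": 0, "ry": 0, "rz": -1.1},
    {"dx": 94, "dy": 224, "dz": 0, "rx": 0, "ry": 0, "rz": -1.3},
    {"dx": 108, "dy": 257, "dz": 0, "rx": 0, "ry": 0, "rz": -1.5},
  ],
)

```text
t: 8.78
eef_pos: [506.3, -50.3, 355.8]
tcp_rot: [-3.14, -0.001, 2.773]
ft_force: [0.5, 0.3, -4.1]
opening: 0.257
```

```bash
python3 - <<'E'
from h import *
togo([523.2,68.9,170],2.618+np.radians(11.5))
E
```

```text
grasp now [506.  -50.6 184.5] yaw [-3.140e+00 -1.000e-03  2.773e+00] dxyz [ 27.  117.7  14.3] rz units -0.44 F [ 0.5  0.3 -4.1] t 8.78 op 0.257 q6 -1.43
```

```bash
python3 - <<'E'
from h import *
d=cam("wrist");cv2.imwrite("pics/w8.png",d["image"][:,:,::-1])
print(w2p(d,[[523.2,68.9,60]]))
E
```

```text
[[402.60423361 179.99152621]]
```

View pics/w8.png

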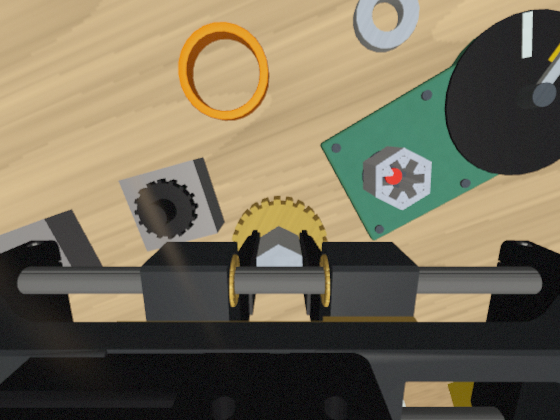

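```bash
python3 - <<'E'
from h import *
d=cam("wrist");crop(d,350,135,110,85,7,"pics/w8b.png")
crop(d,220,180,120,90,6,"pics/w8c.png")
import pickle;pickle.dump(d,open("w8.pkl","wb"))
d=cam("top");crop(d,170,215,70,55,10,"pics/t8.png")
E
```

```text
(no output)
```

View pics/w8b.png

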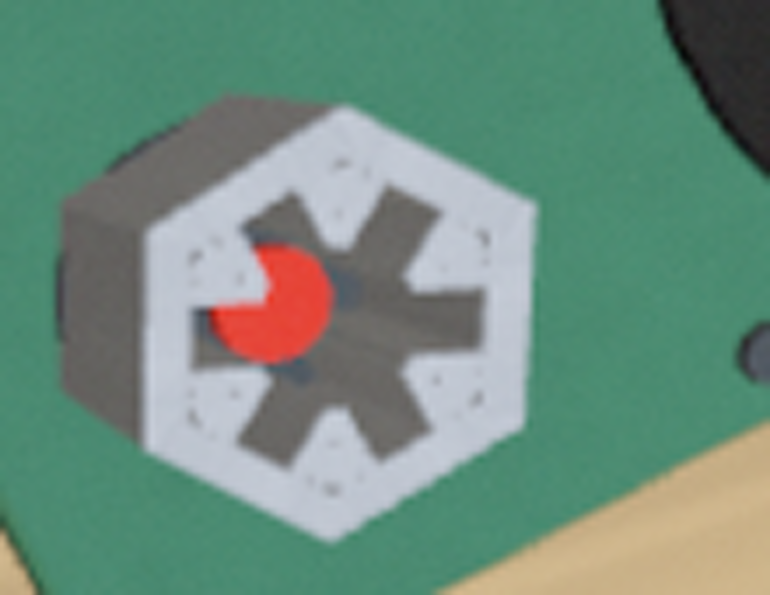

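View pics/t8.png

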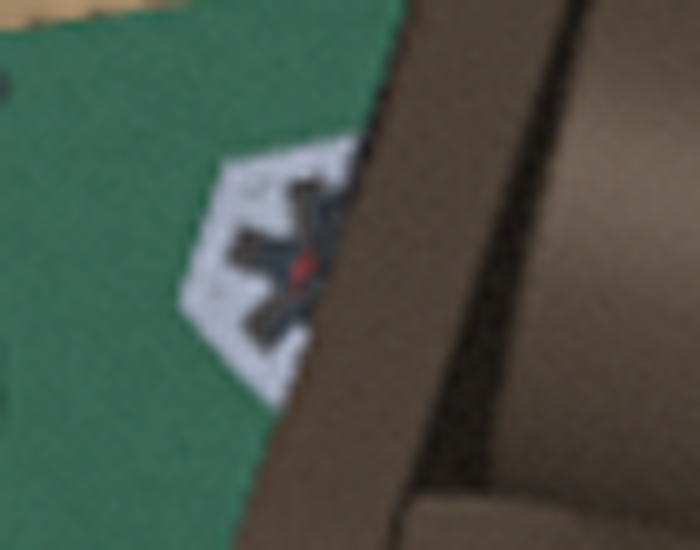

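View pics/w8c.png

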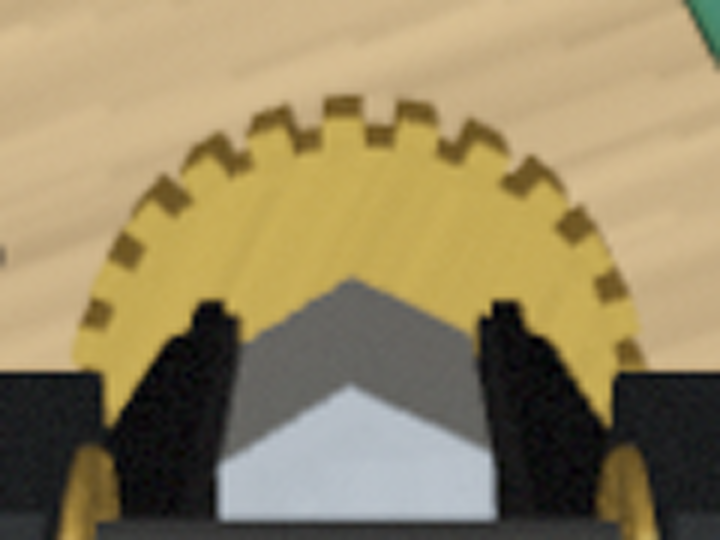

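```bash
python3 - <<'E'
from h import *
import pickle;d=pickle.load(open("w8.pkl","rb"))
hv=[(343,103),(538,207),(525,427),(331,543),(145,448),(145,228)]
P=np.array([p2w(d,*cp(*q,350,135,7),60)[:2] for q in hv]); c=P.mean(0)
print("hub",c,[round(np.degrees(np.arctan2(*(p-c)[::-1]))%60-30,1) for p in P],[round(np.linalg.norm(p-c),1) for p in P])
s=env.state();R=Ro.from_euler("xyz",s["tcp_rot"]).as_matrix();g=s["eef_pos"]+R[:,2]*env.grasp_offset
print(g,s["tcp_rot"])
for z,q in [(g[2]+10.3,[(351,385),(217,462),(496,452)]),(g[2]-21.7,[(351,277),(240,342),(476,334)])]:
    print([ (R.T@(p2w(d,*cp(*a,220,180,6),z)-g)).round(1) for a in q])
print("dir slot world expected yaw%60", np.degrees(s["tcp_rot"][2])-150)
E
```

```text
hub [522.74236861  69.38636301] [np.float64(13.3), np.float64(12.2), np.float64(12.5), np.float64(13.0), np.float64(12.7), np.float64(12.5)] [np.float64(30.3), np.float64(30.2), np.float64(30.4), np.float64(30.2), np.float64(30.0), np.float64(30.5)]
[506.25799302 -50.22925766 184.59444398] [-3.13959453e+00 -9.18447025e-04  2.77612869e+00]
[array([ 15.5,   4. , -10.3]), array([  8.4,  -7.6, -10.3]), array([  9.4,  16.6, -10.3])]
[array([15.2,  3.9, 21.7]), array([ 8.1, -7.7, 21.7]), array([ 9. , 17. , 21.7])]
dir slot world expected yaw%60 9.060457423551327
```

```bash
python3 - <<'E'
from h import *
s=env.state();R=Ro.from_euler("xyz",s["tcp_rot"]).as_matrix();g=s["eef_pos"]+R[:,2]*env.grasp_offset
d=cam("scene")
w=cam("wrist")
print("wrist proj of grasp centre, tips",w2p(w,[g,g+R[:,2]*19,g+R[:,2]*19+R[:,1]*12,g+R[:,2]*19-R[:,1]*12]))
k=6;u0,v0=200,60
im=cv2.resize(d["image"][v0:v0+100,u0:u0+130,::-1],None,fx=k,fy=k,interpolation=cv2.INTER_CUBIC)
cv2.imwrite("pics/s9a.png",im)
a=np.linspace(0,2*np.pi,73)
for off,col in((0,(0,0,255)),(4.2,(255,0,0))):
    # wheel underside circle
    for zz,r in((33.7,30),(21.7,30),(67.7,5.5)):
        P=[g+R[:,2]*zz+R[:,1]*(off+r*np.sin(t))+R[:,0]*r*np.cos(t) for t in a]
        q=(w2p(d,P)-[u0,v0]+.5)*k-.5
        cv2.polylines(im,[np.round(q).astype(int)],True,col,1)
cv2.imwrite("pics/s9.png",im)
E
```

```text
wrist proj of grasp centre, tips [[280.48510371 259.28189094]
 [280.37507692 246.72781534]
 [299.61009343 246.71201098]
 [261.1422463  246.7436179 ]]
```

View pics/s9.png

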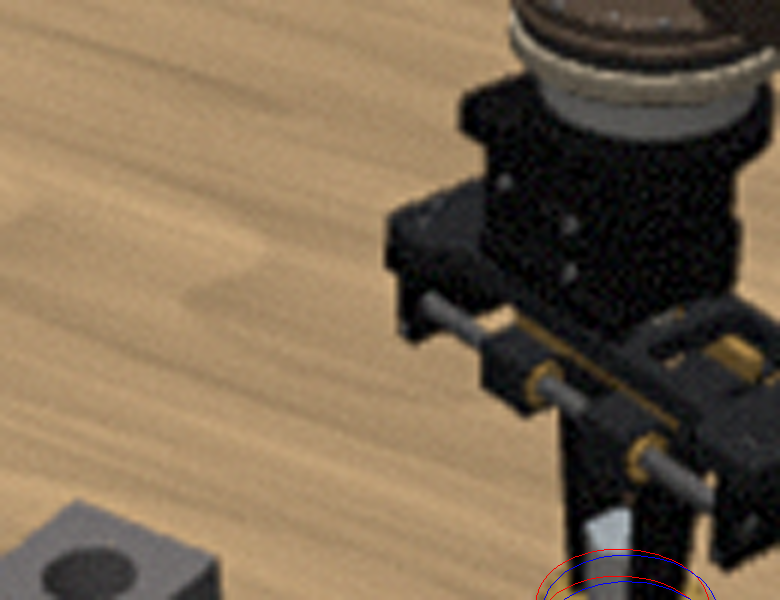

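View pics/s9a.png

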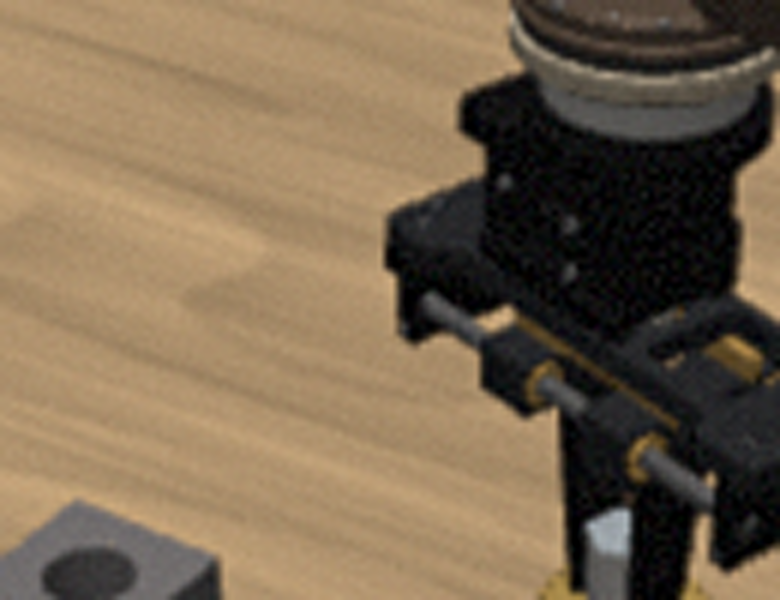

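```bash
python3 - <<'E'
from h import *
import pickle
o=pickle.load(open("w8.pkl","rb"))
w=cam("wrist");s=env.state();w["s"]=s;pickle.dump(w,open("w9.pkl","wb"))
R=Ro.from_euler("xyz",s["tcp_rot"]).as_matrix()
for d in(o,w):
    Rc=Ro.from_rotvec(d["rvec"]).as_matrix();C=-Rc.T@d["tvec"];print(C, (R.T@(C-s["eef_pos"])).round(2),(Ro.from_matrix(Rc@R).as_rotvec()).round(4))
print(np.abs(o["image"].astype(int)-w["image"]).mean())
crop(w,350,135,110,85,7,"pics/w9b.png")
crop(w,220,180,120,90,6,"pics/w9c.png")
E
```

```text
[443.31579307 -21.11043101 335.89406317] [70.39  6.62 20.52] [ 0.1913  0.1886 -1.5572]
[443.52900819 -27.24872169 336.23632198] [67.97  0.97 20.19] [ 0.191   0.1915 -1.5606]
6.877868480725623
```

View pics/w9b.png

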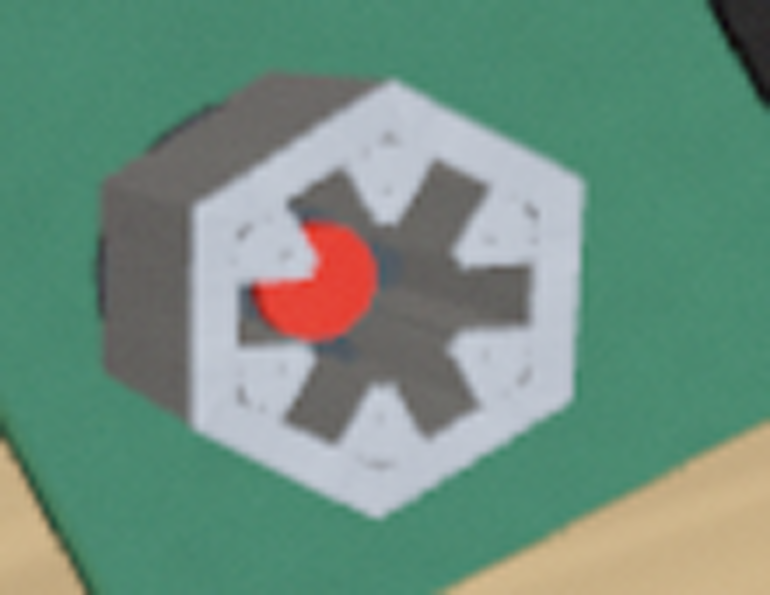

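View pics/w9c.png

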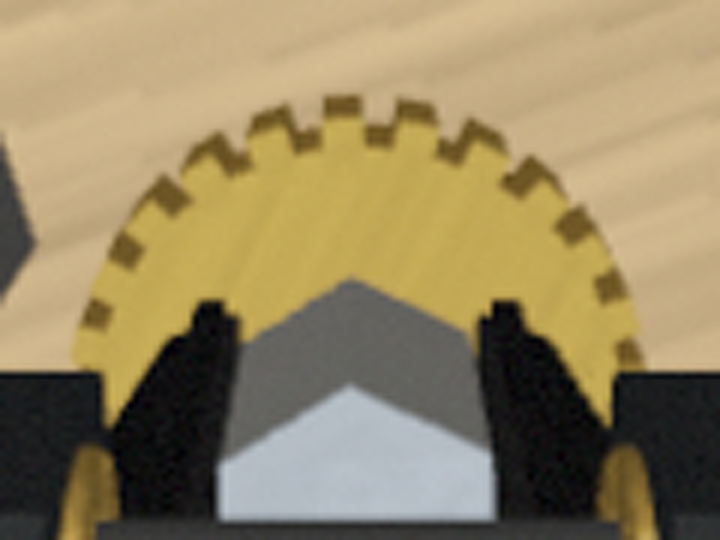

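```bash
python3 - <<'E'
from h import *
import pickle;d=pickle.load(open("w9.pkl","rb"));s=d["s"]
hv=[(393,79),(585,182),(573,403),(378,520),(192,432),(192,204)]
P=np.array([p2w(d,*cp(*q,350,135,7),60)[:2] for q in hv]); c=P.mean(0)
print("hub",c,[round(np.degrees(np.arctan2(*(p-c)[::-1]))%60-30,1) for p in P],[round(np.linalg.norm(p-c),1) for p in P])
R=Ro.from_euler("xyz",s["tcp_rot"]).as_matrix();g=s["eef_pos"]+R[:,2]*env.grasp_offset
print(g,s["tcp_rot"])
for z,q in [(g[2]+10.3,[(351,385),(217,462),(496,452)]),(g[2]-21.7,[(351,277),(240,342),(476,334)])]:
    print([ (R.T@(p2w(d,*cp(*a,220,180,6),z)-g)).round(1) for a in q],[p2w(d,*cp(*a,220,180,6),z).round(1) for a in q])
togo([523,69.2,170],np.radians(162.5))
E
```

```text
hub [522.93107383  69.34295223] [np.float64(12.9), np.float64(12.7), np.float64(12.7), np.float64(12.9), np.float64(14.0), np.float64(12.1)] [np.float64(30.3), np.float64(30.1), np.float64(30.3), np.float64(30.1), np.float64(30.4), np.float64(30.7)]
[506.4416963  -53.02628271 185.13366529] [-3.13947427e+00  5.00624736e-05  2.77174921e+00]
[array([ 14.1,   0.4, -10.3]), array([  7. , -11.2, -10.3]), array([  8. ,  13. , -10.3])] [array([493.4, -47.5, 195.4]), array([495.9, -60.9, 195.4]), array([503.7, -38. , 195.4])]
[array([13.8,  0.3, 21.7]), array([  6.6, -11.3,  21.7]), array([ 7.6, 13.3, 21.7])] [array([493.7, -47.8, 163.4]), array([496.2, -61.2, 163.4]), array([504.2, -37.9, 163.4])]
grasp now [506.4 -53.  185.1] yaw [-3.139  0.     2.772] dxyz [ 28.7 120.   14.9] rz units -0.62 F [ 0.9 -0.  -2.6] t 9.08 op 0.252 q6 -1.43
```

```bash
python3 - <<'E'
from h import *
import pickle;d=pickle.load(open("w9.pkl","rb"));s=d["s"]
crop(d,250,220,58,50,13,"pics/w9d.png")
E
```

```text
(no output)
```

View pics/w9d.png

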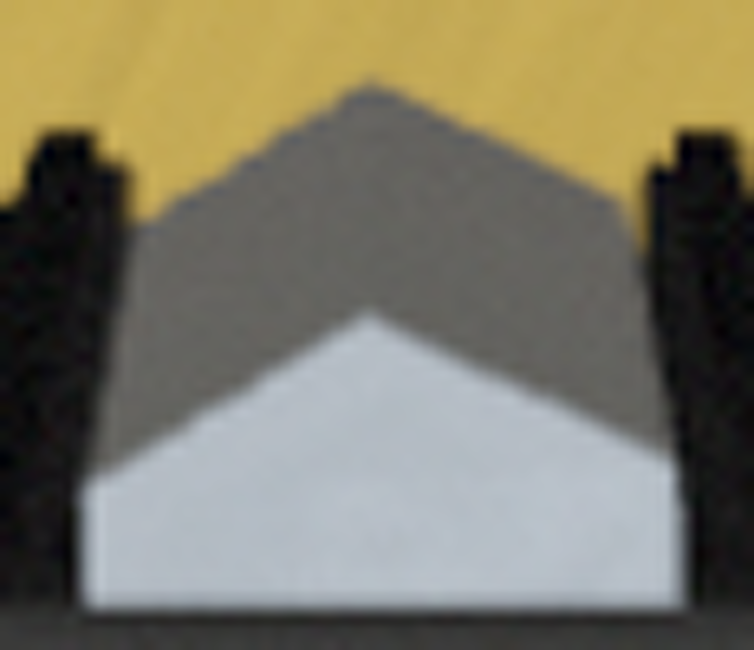

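```bash
python3 - <<'E'
from h import *
togo([522.8,68.9,150],np.radians(160.6))
E
```

```text
grasp now [506.4 -53.  185.1] yaw [-3.139  0.     2.772] dxyz [ 28.8 119.7  34.9] rz units -0.3 F [ 0.9 -0.  -2.6] t 9.08 op 0.252 q6 -1.43
```

>>> play_rows(
  increments=[
    {"dx": 5, "dy": 20, "dz": 0, "rx": 0, "ry": 0, "rz": -0.1},
    {"dx": 13, "dy": 53, "dz": 0, "rx": 0, "ry": 0, "rz": -0.2},
    {"dx": 21, "dy": 87, "dz": 5, "rx": 0, "ry": 0, "rz": -0.3},
    {"dx": 28, "dy": 115, "dz": 15, "rx": 0, "ry": 0, "rz": -0.3},
    {"dx": 28.4, "dy": 119.6, "dz": 28, "rx": 0, "ry": 0, "rz": -0.3},
    {"dx": 28.4, "dy": 119.6, "dz": 35, "rx": 0, "ry": 0, "rz": -0.3},
    {"dx": 28.4, "dy": 119.6, "dz": 35, "rx": 0, "ry": 0, "rz": -0.3},
  ],
)

```text
t: 9.67
eef_pos: [523.2, 68.1, 319.5]
tcp_rot: [-3.138, -0.003, 2.802]
ft_force: [-0.3, -0.8, -3.7]
opening: 0.251
```

>>> play_rows(
  increments=[
    {"dx": 0, "dy": 0, "dz": 0, "rx": 0, "ry": 0, "rz": 0},
    {"dx": 0, "dy": 0, "dz": 0, "rx": 0, "ry": 0, "rz": 0},
  ],
)

```text
t: 9.83
eef_pos: [523.3, 66.6, 319.6]
tcp_rot: [-3.138, -0.003, 2.8]
ft_force: [0.6, 0.9, -3.0]
opening: 0.254
```

```bash
python3 - <<'E'
from h import *
togo([522.8,68.9,133],np.radians(160.6))
E
```

```text
grasp now [522.6  66.2 148.3] yaw [-3.138e+00 -3.000e-03  2.800e+00] dxyz [ 0.7  2.6 15.3] rz units -0.03 F [ 0.6  0.9 -3. ] t 9.83 op 0.254 q6 -1.23
```

>>> play_rows(
  increments=[
    {"dx": 0.6, "dy": 2.6, "dz": 8, "rx": 0.03, "ry": -0.03, "rz": -0.03},
    {"dx": 0.6, "dy": 2.6, "dz": 15, "rx": 0.03, "ry": -0.03, "rz": -0.03},
    {"dx": 0.6, "dy": 2.6, "dz": 15, "rx": 0.03, "ry": -0.03, "rz": -0.03},
    {"dx": 0.6, "dy": 2.6, "dz": 15, "rx": 0.03, "ry": -0.03, "rz": -0.03},
  ],
)

```text
t: 10.17
eef_pos: [523.5, 69.1, 304.2]
tcp_rot: [-3.135, -0.001, 2.803]
ft_force: [-0.5, -0.1, -3.1]
opening: 0.254
```

```bash
python3 - <<'E'
from h import *
d=cam("scene");togo([522.8,68.9,128],np.radians(160.6))
crop(d,310,160,90,75,8,"pics/s10.png")
w=cam("wrist");crop(w,200,160,160,120,5,"pics/w10.png")
E
```

```text
grasp now [523.2  68.1 133.2] yaw [-3.135 -0.     2.803] dxyz [0.6 0.7 5.2] rz units 0.0 F [ 0.1 -0.4 -2.7] t 10.22 op 0.253 q6 -1.22
```

View pics/s10.png

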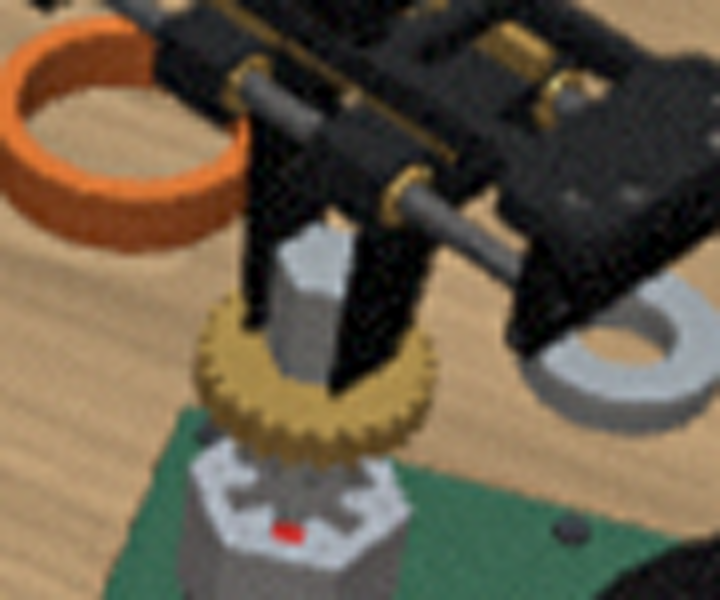

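View pics/w10.png

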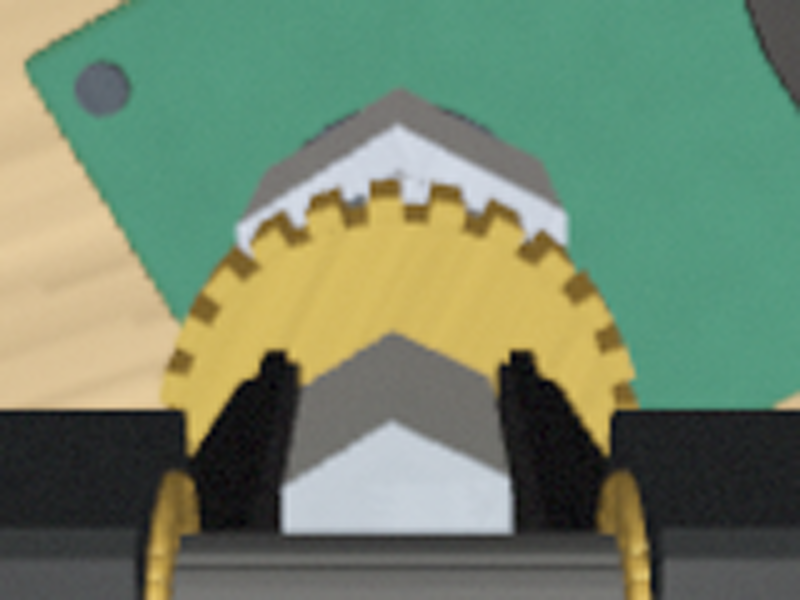

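>>> play_rows(
  increments=[
    {"dx": 0.6, "dy": -0.4, "dz": 0, "rx": -0.065, "ry": 0, "rz": 0},
    {"dx": 0.6, "dy": -0.4, "dz": 5, "rx": -0.065, "ry": 0, "rz": 0},
    {"dx": 0.6, "dy": -0.4, "dz": 10, "rx": -0.065, "ry": 0, "rz": 0},
    {"dx": 0.6, "dy": -0.4, "dz": 12, "rx": -0.065, "ry": 0, "rz": 0},
    {"dx": 0.6, "dy": -0.4, "dz": 12, "rx": -0.065, "ry": 0, "rz": 0},
  ],
)

```text
t: 10.68
eef_pos: [522.8, 69.0, 292.0]
tcp_rot: [-3.141, -0.001, 2.804]
ft_force: [-0.2, 0.4, -2.2]
opening: 0.254
```

```bash
python3 - <<'E'
from h import *
d=cam("scene");togo([522.8,68.9,112],np.radians(160.6))
crop(d,310,160,90,75,8,"pics/s11.png")
E
```

```text
grasp now [522.8  69.  121. ] yaw [-3.141e+00 -1.000e-03  2.804e+00] dxyz [-0.1 -0.1  9. ] rz units 0.01 F [-0.  -0.  -2.8] t 10.73 op 0.252 q6 -1.23
```

View pics/s11.png

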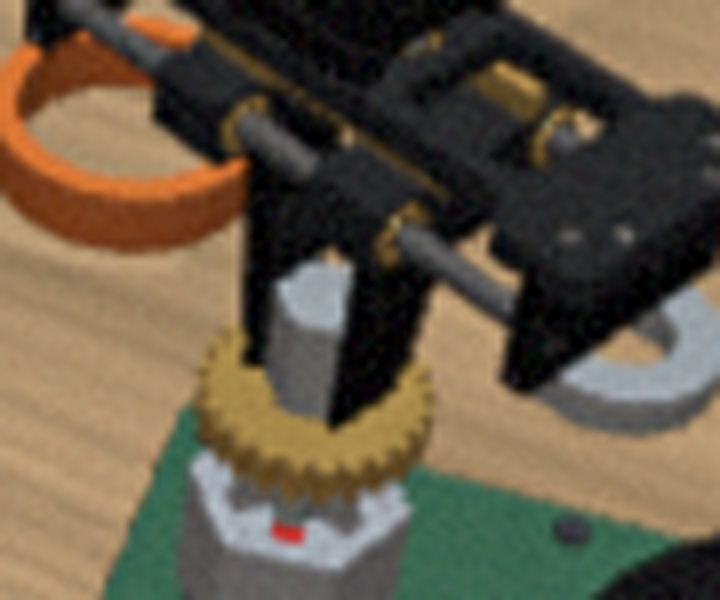

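Nose is in the bore with no side force and the pose is on target. Next I push in slowly and watch the force.

>>> play_rows(
  increments=[
    {"dx": 0, "dy": 0, "dz": 3, "rx": 0, "ry": 0, "rz": 0},
    {"dx": 0, "dy": 0, "dz": 6, "rx": 0, "ry": 0, "rz": 0},
    {"dx": 0, "dy": 0, "dz": 9, "rx": 0, "ry": 0, "rz": 0},
    {"dx": 0, "dy": 0, "dz": 9, "rx": 0, "ry": 0, "rz": 0},
  ],
)

```text
t: 11.07
eef_pos: [522.8, 69.0, 282.6]
tcp_rot: [-3.141, -0.001, 2.804]
ft_force: [-0.3, 0.2, -2.2]
opening: 0.255
```

```bash
python3 - <<'E'
from h import *
togo([522.8,68.9,93.7],np.radians(160.6))
E
```

```text
grasp now [522.5  69.  111.3] yaw [-3.141e+00 -1.000e-03  2.804e+00] dxyz [-0.3  0.  17.6] rz units 0.01 F [-0.3  0.2 -2.2] t 11.07 op 0.255 q6 -1.23
```

The splines entered about 6 mm with no added force. Continue.

>>> play_rows(
  increments=[
    {"dx": 0, "dy": 0, "dz": 3, "rx": 0, "ry": 0, "rz": 0},
    {"dx": 0, "dy": 0, "dz": 6, "rx": 0, "ry": 0, "rz": 0},
    {"dx": 0, "dy": 0, "dz": 9, "rx": 0, "ry": 0, "rz": 0},
    {"dx": 0, "dy": 0, "dz": 12, "rx": 0, "ry": 0, "rz": 0},
    {"dx": 0, "dy": 0, "dz": 12, "rx": 0, "ry": 0, "rz": 0},
  ],
)

```text
t: 11.48
eef_pos: [522.8, 68.9, 270.5]
tcp_rot: [-3.141, -0.001, 2.804]
ft_force: [-0.5, 1.2, 3.7]
opening: 0.253
```

```bash
python3 - <<'E'
from h import *
togo([522.8,68.9,93.7],np.radians(160.6))
E
```

```text
grasp now [522.6  69.   99.2] yaw [-3.141e+00 -1.000e-03  2.804e+00] dxyz [-0.2  0.   5.5] rz units 0.01 F [-0.5  1.2  3.7] t 11.48 op 0.253 q6 -1.23
```

>>> play_rows(
  increments=[
    {"dx": 0, "dy": 0, "dz": 3, "rx": 0, "ry": 0, "rz": 0},
    {"dx": 0, "dy": 0, "dz": 5, "rx": 0, "ry": 0, "rz": 0},
    {"dx": 0, "dy": 0, "dz": 6.5, "rx": 0, "ry": 0, "rz": 0},
    {"dx": 0, "dy": 0, "dz": 6.5, "rx": 0, "ry": 0, "rz": 0},
    {"dx": 0, "dy": 0, "dz": 6.5, "rx": 0, "ry": 0, "rz": 0},
  ],
)

```text
t: 11.9
eef_pos: [522.8, 69.0, 264.9]
tcp_rot: [-3.142, -0.0, 2.804]
ft_force: [-4.1, -0.2, 14.9]
opening: 0.254
```

```bash
python3 - <<'E'
from h import *
togo([522.8,68.9,93.7],np.radians(160.6))
d=cam("scene");crop(d,310,160,90,75,8,"pics/s12.png")
E
```

```text
grasp now [522.8  69.   93.6] yaw [-3.142 -0.     2.804] dxyz [-0.1 -0.1 -0.1] rz units 0.01 F [-4.1 -0.2 14.9] t 11.9 op 0.254 q6 -1.23
```

View pics/s12.png

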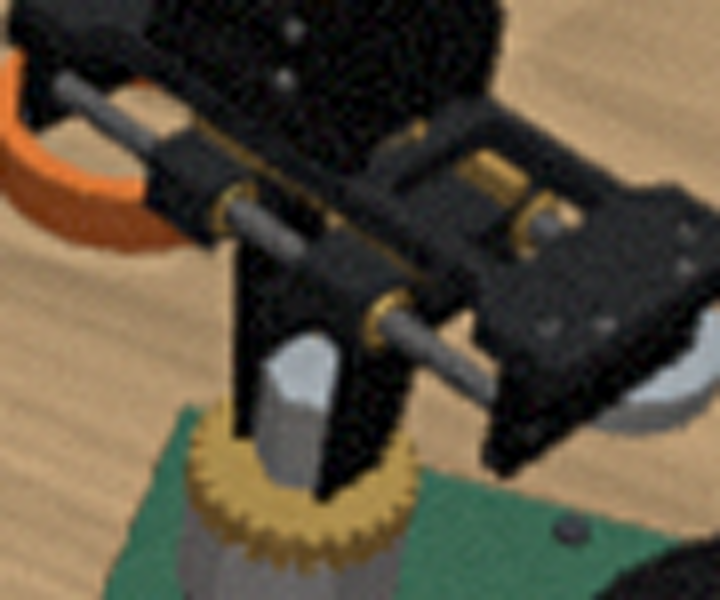

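```bash
python3 - <<'E'
from h import *
d=cam("scene");togo([522.8,68.9,93.7])
u0,v0,k=310,160,8
im=cv2.resize(d["image"][v0:v0+75,u0:u0+90,::-1],None,fx=k,fy=k,interpolation=cv2.INTER_CUBIC)
a=np.linspace(0,2*np.pi,73)
for z,r,c in((60,30,(0,0,255)),(72,30,(255,0,0)),(104,13.86,(0,255,0))):
    q=(w2p(d,[[523+r*np.cos(t),69.3+r*np.sin(t),z] for t in a])-[u0,v0]+.5)*k-.5
    cv2.polylines(im,[np.round(q).astype(int)],True,c,1)
cv2.imwrite("pics/s13.png",im)
crop(d,360,190,120,100,6,"pics/s14.png")
E
```

```text
grasp now [522.8  69.   93.7] yaw [-3.142 -0.     2.804] dxyz [-0.1 -0.1 -0. ] rz units None F [-3.9 -0.7 14.4] t 12.0 op 0.257 q6 -1.23
```

View pics/s13.png

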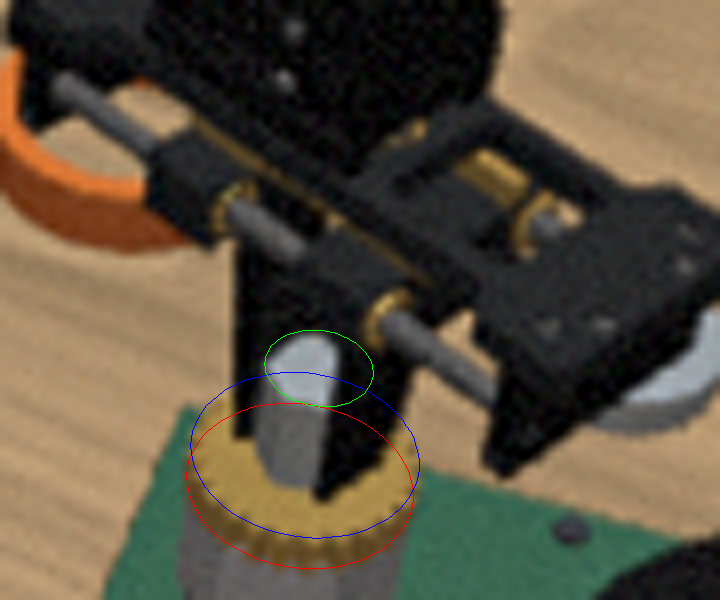

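View pics/s14.png

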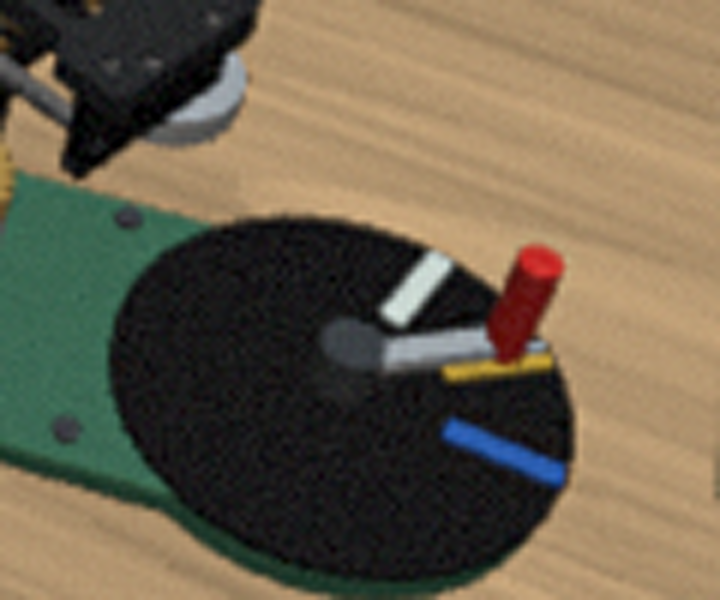

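The wheel matches the predicted seated outline: red underside circle at z = 60, blue top circle at z = 72. The lever is unchanged at yellow, and the 14.4 N reading is steady. Handing in.

```bash
python3 - <<'E'
from h import *
print(env.job_done()); s=env.state();print(s["t"],s["ft_force"],s["opening"],s["eef_pos"])
E
```

```text
the job is handed in; nothing more can be done
None
the job is handed in; nothing more can be done
```

I set the load lever to the yellow mark, lifted the brass pinion out of its block and pressed it fully home in the hub. The job was handed in at about 12 s, with the gripper still holding the pinion and pressing it down. No verdict was reported.

**Last checks before hand-in:**
- **Lever:** it still sits at the yellow mark. By camera it stood at about 1.06 rad after I released it, and it looked unchanged in the last picture.
- **Position:** the gripper stood within about 0.5 mm of the measured hub axis, and the tool was upright to within 0.001 rad.
- **Depth:** the gripper height puts the wheel flush on the hub's face, and the scene picture matches that outline.
- **Push:** the force was a steady 14 to 15 N upward, or about 17 N with the pinion's weight added. That is more than the spring's 9 N, so the wheel is resting on the hub's face.
- **Grip:** the fingers were open 24 mm, matching the hexagonal grip's width.

**Disagreements:**
- The wrist camera showed the grip turned about 2.5° relative to the jaws. The first top view did not show this. I aligned the splines to the wrist view, and they went in without resistance.
- A sideways force of about 4 N remained when seated.
- The first move call was refused because some fields were missing. Nothing moved.

No bystander was touched, as far as the pictures show.

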